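Hold the shaft ready above its V-blocks

ROBOT

A 6-joint arm with a two-finger parallel gripper is mounted at the origin on a cart in front of the work surface, level with it; the furniture and walls round the work are solid. World frame = base frame: x ahead of the robot, y to its left, z up, the work surface at z = 0. Lengths are in m, angles in rad, forces in N, time in s.
With the tool pointing down it reaches from about 0.275 to 0.875 m from the base axis. Payload 12.5 kg.
Tool frame: the origin (TCP) lies on the centre line of the jaws, within the pads' length; the fingertips stand r.finger_overhang ahead of it and the grasp point (between the pads) lies 3 mm ahead of it (r.finger_overhang is the distance from the TCP to the fingertips, in m); z points along the fingers, y is the line along which they close (so a half turn about z gives the same grasp; the last joint's range is limited). The gripper opens to 85 mm and grips with 20 to 120 N. Pads are 22 mm wide; open, the fingers measure 114 mm over their backs; the gripper's body (76 mm by 85 mm) begins 54 mm behind the grasp point. The pads swing forward as they close: fully open they stand 13 mm farther back than shut.
Start: joints at [-1.261, 0.351, 1.652, -0, 1.139, -0.085], TCP at [0.212, -0.508, 0.253] pointing down, gripper open.
Joint ranges: [-2.75, 2.75], [-0.79, 2.1], [0.01, 2.65], [-1.57, 4.71], [0.07, 3.14], [-2.87, 2.87]. Speed limits (rad/s): [2.22, 2.22, 2.79, 3.14, 3.14, 3.14].

INTERFACE

Orientations are given as a unit quaternion [x, y, z, w].
In Python, from cell import r, optics gives the robot as it stands. The module is installed in compiled form; this text tells all that it offers. Calls block until the motion is done:
- r.move_to(position, orientation): joint-space move of the TCP to a pose.
- r.move_linear(position, rot=None, vel=0.15): straight line of the TCP; rot=None keeps the orientation; vel is the mean speed in m/s.
- r.set_joints(angles): joint-space move.
- r.set_gripper(opening, squeeze=None): opening from 0.0 (shut) to 1.0 (fully open); squeeze is the grip in N (None keeps the last); returns when the fingers have stopped.
- r.sleep(seconds).
- r.inverse_kinematics(position, orientation): joint angles nearest the present ones, or None.
- optics.get_image(name): name is "side" or "top" or "wrist"; returns a dict with "pixels" (400x640x3 uint8, red, green, blue), "depth" (400x640 float32, m along the optical axis (not along the pixel's ray), 0 where there is no reading), "fx", "fy", "cx", "cy" (pixels), "D" ([k1, k2, p1, p2, k3] as OpenCV has them; the pictures are not rectified), "camera_from_world" (4x4, takes a point from world to camera coordinates); the wrist camera has in their place "mount" (4x4, takes a point from camera to tool coordinates, whose origin is the TCP and whose axes are the flange's). Camera axes: x right, y down, z forward; pixel columns grow to the right and rows downward; lengths in m; the calibration is good to about 2 mm. A picture is of the moment at which its call begins: read the wrist's pose just before it.
A pose or a line that the arm cannot do raises r.PlanningError and nothing moves.
- r.hand_in(): hands the job in; it is judged then, once.
Readings, each from a call of its own:
- r.current_t(): time.
- r.current_q(): joint angles.
- r.current_qvel(): joint speeds.
- r.current_effort(): joint torques, N m.
- r.current_tool_pos(): TCP position.
- r.current_ee_rot(): TCP orientation.
- r.current_contact_force(): force on the tool from outside, world axes, zero at the start.
- r.current_torque(): the same for the moment, N m.
- r.current_opening(): opening from 0.0 (shut) to 1.0 (fully open).
- r.current_finger_force(): force on a finger pad.
Only numpy, scipy, OpenCV 4.12 (cv2) and the standard library are available. Lean on these libraries where they do the work, as an engineer would, in place of code of your own. Each camera call takes 0.05 s, during which the arm holds its last target. There are 200 camera calls.

TASK

Pick up the loose turned shaft, carry it over the top of the row with the stacked organiser boxes (higher than that stack), and finish still holding it just above the two V-blocks of the blue shaft rest, about a finger's breadth (15 mm) above where it would lie: level, centred between the blocks' ends and lined up with their grooves. I still have to wipe the grooves, so do not lower it in or touch the blue rest at any time, and keep it held still there when you finish; leave the other things on the bench where they are.

Things in the scene. Friction and masses are not known exactly. Their poses are not given: they have to be found in the camera images.
- shaft: The loose turned steel shaft, bright grey, a stepped round bar 119 mm long and 25 mm in diameter over the middle and about 18 mm at the ends, 0.24 kg, lying on the bench on the robot's right. Its long axis is its own y axis; either end may lead. Origin: underside at mid length as built; it can roll, so use shaft_mid for its centre.
- shaft_mid (a point): The shaft's centre: the point on its axis at mid length, 12.5 mm above the bench while it lies there; its y axis runs along the shaft. Grasp it here, across the shaft, from above.
- blue_rest: The shaft rest with the BLUE base plate, bolted to the bench, the target. Plate 66 mm (x) by 130 mm (y), 8 mm thick; on it stand two equal steel V-blocks, each 52 mm wide (x), 22 mm thick (y), 47 mm high above the bench, centred at y = +42 and -42 mm, so that 62 mm between them are free. Their 90 degree grooves run along the rest's own y axis, groove bottoms 30 mm above the bench. Origin: centre of the plate's underside on the bench.
- blue_rest_seat (a point): Where the shaft's centre would be if it lay in both V-blocks of the blue rest: on the rest's middle line, 47.5 mm above the bench; y axis along the grooves (the shaft may lie either way round), z up.
- yellow_rest: An identical shaft rest with a YELLOW base plate, bolted down, not the target; the two rests swap places between starts. Same sizes, origin and axes as the blue one.
- stack_top (a point): Centre of the top of the stack of clear organiser boxes that stands on the bench between the shaft and the rests; the stack does not move, is 150 mm high, and covers about 250 mm along x and 166 mm along y round this point. The shaft is to pass this y at a height above this point.
- oil_can: Red oil can with a thin spout, 56 mm diameter, 137 mm tall, loose, standing upright behind the stack of boxes. Origin: centre of its underside.
- bottle: Brown dropper bottle, 34 mm diameter, 102 mm tall, loose, standing upright behind the oil can. Origin: centre of its underside.
- tape_measure: Yellow tape measure, 37x77x60 mm, loose, at the back of the row. Origin: centre of its underside.
- gear: Steel spur gear, 60 mm diameter, 21 mm high, loose, lying flat on the bench. Origin: centre of its underside.
- bearing: Ball bearing, 52 mm diameter, 15 mm high, loose, lying flat on the bench. Origin: centre of its underside.

How it is judged:
By the outcome, as a careful person would: the job done as asked, in the order asked, and still so for the second after the job is handed in, while the arm keeps its last pose, push and grip.
It also fails if it takes over 45 s, if anything falls off the work surface, if the arm or the gripper's body presses on something with over 40 N, if the wrist force passes 120 N, or if a joint passes its speed limit or range.

## Working session

There is one attempt and no reset: what is moved stays moved. The work goes in short steps, each a Python script; the robot and the scene stay as the last script left them, time stands still between calls to the robot, and variables do not carry over. Pictures are saved under pics/ and viewed, at most 10 in all, crops included, and the job is handed in when it is done.

```bash
mkdir -p pics; cat > h.py <<'E'
import numpy as np, cv2
from cell import r, optics
def grab(name,fn):
    p=np.array(r.current_tool_pos());q=np.array(r.current_ee_rot())
    d=optics.get_image(name)
    if name=="wrist":
        from scipy.spatial.transform import Rotation as R
        T=np.eye(4);T[:3,:3]=R.from_quat(q).as_matrix();T[:3,3]=p
        wfc=T@np.array(d["mount"])
    else: wfc=np.linalg.inv(np.array(d["camera_from_world"]))
    K=np.array([[d["fx"],0,d["cx"]],[0,d["fy"],d["cy"]],[0,0,1.]])
    np.savez("pics/"+fn+".npz",px=d["pixels"],depth=d["depth"],K=K,D=np.array(d["D"]),wfc=wfc)
    cv2.imwrite("pics/"+fn+".png",d["pixels"][:,:,::-1])
def load(fn): return np.load("pics/"+fn+".npz")
def cloud(fn):
    d=load(fn);z=d["depth"];h,w=z.shape
    u,v=np.meshgrid(np.arange(w,dtype=float),np.arange(h,dtype=float))
    n=cv2.undistortPoints(np.stack([u.ravel(),v.ravel()],1)[:,None],d["K"],d["D"]).reshape(h,w,2)
    c=np.concatenate([n*z[...,None],z[...,None]],2)
    P=c@d["wfc"][:3,:3].T+d["wfc"][:3,3]; P[z==0]=np.nan
    return P,d["px"]
def at(fn,u,v,z):
    """pixel -> world on plane z"""
    d=load(fn);n=cv2.undistortPoints(np.array([[[u,v]]],float),d["K"],d["D"]).ravel()
    k=d["wfc"][:3,:3]@np.array([n[0],n[1],1]);o=d["wfc"][:3,3]
    return o+k*(z-o[2])/k[2]
E
python3 - <<'E'
from h import *
grab("top","top1");grab("side","side1");grab("wrist","wrist1")
print(r.current_t(),r.current_ee_rot(),r.finger_overhang, r.current_contact_force())
for f in("top1","side1"): print(load(f)["wfc"].round(3))
E
```

```text
0.15 [ 9.80577728e-01  1.96130407e-01 -4.58178431e-05 -4.24166009e-04] 0.022 [ 0.25461521  0.48675602 -0.37240286]
[[-0.024 -0.997  0.078  0.469]
 [-0.999  0.026  0.03   0.005]
 [-0.032 -0.077 -0.997  1.18 ]
 [ 0.     0.     0.     1.   ]]
[[-0.865 -0.246  0.437  0.053]
 [-0.502  0.426 -0.753  0.854]
 [-0.001 -0.871 -0.492  0.643]
 [ 0.     0.     0.     1.   ]]
```

View pics/top1.png

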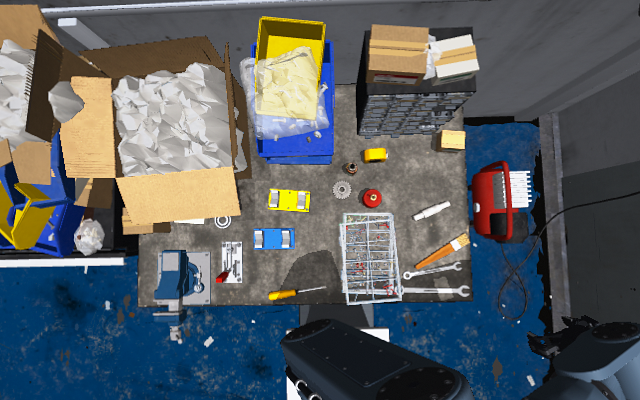

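View pics/side1.png

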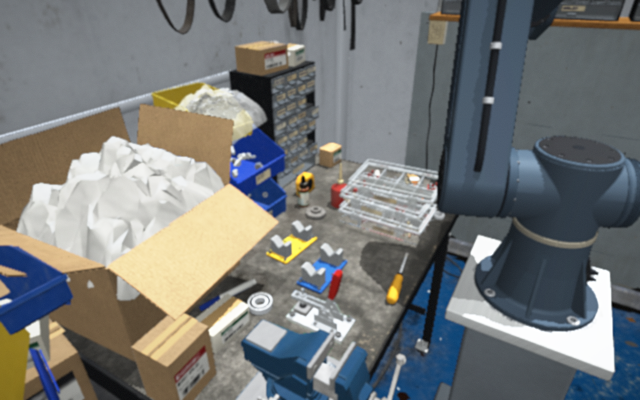

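The top view shows the shaft at about (432,210), the blue rest at (273,239), the yellow rest at (289,199), the box stack at (370,257), the oil can at (372,197), and the gear and bottle near (345,180). The side view shows the blue rest nearer the robot, at about (323,272). Next I'll zoom in and measure.

```bash
python3 - <<'E'
from h import *
P,px=cloud("top1")
a=cv2.resize(px[215:265,240:310][:,:,::-1],None,fx=8,fy=8,interpolation=cv2.INTER_CUBIC)
b=cv2.resize(px[190:230,400:460][:,:,::-1],None,fx=8,fy=8,interpolation=cv2.INTER_CUBIC)
c=np.zeros((400+5,560,3),np.uint8);c[:400]=a
out=np.zeros((600,560,3),np.uint8);out[:400]=a;out[400:,:300]=cv2.resize(b,None,fx=.625,fy=.625)
cv2.imwrite("pics/crop1.png",out)
print("pix scale",at("top1",432,210,0.0125),at("top1",0+273,239,0.008))
z=P[...,2]
def fit(m,n):
    q=P[m];q=q[~np.isnan(q[:,0])]
    rc=cv2.minAreaRect((q[:,:2]*1000).astype(np.float32));print(n,len(q),q.mean(0).round(4),"rect",rc,"z",np.percentile(q[:,2],[5,50,95,99]).round(3))
hsv=cv2.cvtColor(px,cv2.COLOR_RGB2HSV)
def box(u0,u1,v0,v1):
    m=np.zeros(z.shape,bool);m[v0:v1,u0:u1]=1;return m
fit(box(408,456,198,224)&(z>.008)&(z<.04),"shaft")
fit(box(245,305,222,256)&(z>.02),"blue blocks")
fit(box(245,305,222,256)&(z>.004),"blue all")
fit(box(245,305,222,256)&(hsv[...,0]>95)&(hsv[...,0]<125)&(hsv[...,1]>130),"blue color")
fit(box(262,315,185,213)&(z>.02),"yellow blocks")
fit(box(335,402,208,305)&(z>.12),"stack")
fit(box(358,386,185,210)&(z>.02),"oil")
E
```

```text
pix scale [ 0.51146044 -0.30481941  0.0125    ] [0.43273292 0.19469578 0.008     ]
shaft 270 [ 0.5095 -0.3006  0.0205] rect ((509.9136047363281, -302.64300537109375), (24.856712341308594, 119.98601531982422), 22.829389572143555) z [0.014 0.021 0.026 0.027]
blue blocks 284 [0.4336 0.1929 0.0401] rect ((433.5049743652344, 192.40980529785156), (106.49077606201172, 49.908992767333984), 88.79027557373047) z [0.023 0.041 0.05  0.051]
blue all 908 [0.434  0.1898 0.0182] rect ((435.62347412109375, 190.43157958984375), (103.63258361816406, 187.25633239746094), 0.0013237991370260715) z [0.005 0.01  0.047 0.05 ]
blue color 531 [0.435  0.1877 0.0085] rect ((434.4698486328125, 191.55899047851562), (127.73504638671875, 66.02307891845703), 89.27391815185547) z [0.004 0.008 0.013 0.023]
yellow blocks 276 [0.5549 0.1435 0.0407] rect ((554.8408813476562, 142.6454620361328), (106.89322662353516, 52.39314270019531), 84.86063385009766) z [0.028 0.042 0.05  0.051]
stack 1223 [ 0.3643 -0.0959  0.1394] rect ((370.22894287109375, -94.05562591552734), (223.5371856689453, 159.3242950439453), 3.7809088230133057) z [0.123 0.139 0.152 0.154]
oil 285 [ 0.5494 -0.1139  0.0649] rect ((550.43896484375, -116.39681243896484), (53.1966438293457, 55.19041442871094), 43.2977409362793) z [0.05  0.064 0.083 0.123]
```

View pics/crop1.png

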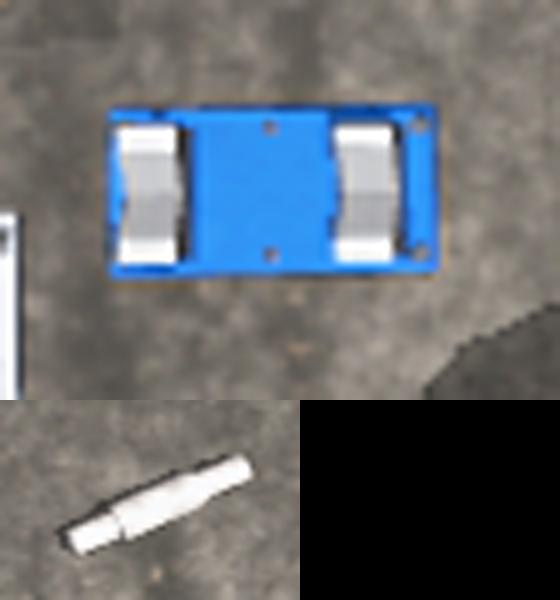

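View pics/wrist1.png

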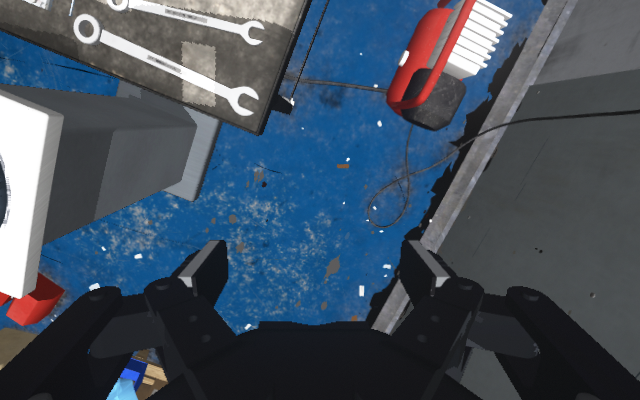

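The crop shows the blue rest with its grooves running along image x (world y), and the shaft tilted about 23°. The measured sizes (120×25 mm, 128×66 mm, stack 0.15 m high) match the description. I'll check IK for both wrist options before moving.

```bash
cat >> h.py <<'E'
def quat(phi):
    """tool z down, tool y at angle phi (deg) in world xy"""
    a=np.radians(phi+90)/2; return [np.cos(a),np.sin(a),0,0]
E
python3 - <<'E'
from h import *
print(optics.get_image("wrist")["mount"])
for s in(0,180):
  for p,f in(([.51,-.302,.25],22.8+s),([.51,-.302,.026],22.8+s),([.44,-.302,.30],22.8+s),([.44,-.09,.30],10+s),([.434,.192,.30],-1+s),([.434,.192,.065],-1+s)):
    q=r.inverse_kinematics(p,quat(f)); print(s,p,None if q is None else np.round(q,2))
E
```

```text
[[-5.73915003e-04 -9.65989423e-01 -2.58580946e-01  6.47018440e-02]
 [ 9.99998605e-01 -1.48836192e-04 -1.66346370e-03  9.48202677e-04]
 [ 1.56840213e-03 -2.58581540e-01  9.65988161e-01 -1.20770506e-01]
 [ 0.00000000e+00  0.00000000e+00  0.00000000e+00  1.00000000e+00]]
0 [0.51, -0.302, 0.25] [-0.61  0.43  1.54 -0.    1.17 -1.01]
0 [0.51, -0.302, 0.026] [-0.61  0.73  1.67 -0.    0.74 -1.01]
0 [0.44, -0.302, 0.3] [-0.69  0.28  1.64 -0.    1.23 -1.09]
0 [0.44, -0.09, 0.3] [-0.31  0.11  1.84 -0.    1.19 -0.48]
0 [0.434, 0.192, 0.3] [ 0.32  0.16  1.78 -0.    1.2   0.34]
0 [0.434, 0.192, 0.065] [ 0.32  0.52  1.98 -0.    0.65  0.34]
180 [0.51, -0.302, 0.25] [-0.61  0.43  1.54 -0.    1.17  2.13]
180 [0.51, -0.302, 0.026] [-0.61  0.73  1.67 -0.    0.74  2.13]
180 [0.44, -0.302, 0.3] [-0.69  0.28  1.64 -0.    1.23  2.05]
180 [0.44, -0.09, 0.3] [-0.31  0.11  1.84 -0.    1.19  2.66]
180 [0.434, 0.192, 0.3] [ 0.32  0.16  1.78 -0.    1.2  -2.81]
180 [0.434, 0.192, 0.065] [ 0.32  0.52  1.98 -0.    0.65 -2.81]
```

```bash
python3 - <<'E'
from h import *
r.move_to([.51,-.302,.20],quat(22.8))
r.set_gripper(0.55,50)
print(r.current_t(),r.current_tool_pos(),r.current_opening(),r.current_contact_force())
grab("wrist","wrist2")
P,px=cloud("wrist2");z=P[...,2]
m=(z>.006)&(z<.04)&(np.hypot(P[...,0]-.51,P[...,1]+.302)<.08)
q=P[m];print(len(q),q.mean(0),cv2.minAreaRect((q[:,:2]*1000).astype(np.float32)),np.percentile(q[:,2],[5,50,98]))
E
```

```text
2.0417 [ 0.50991217 -0.3021437   0.20001882] 0.5484688803462799 [-0.65344588 -0.25995726 -0.04000112]
2086 [ 0.50867894 -0.30010655  0.02106358] ((510.2979431152344, -303.1767883300781), (24.091365814208984, 119.16738891601562), 22.48101234436035) [0.01580402 0.02114977 0.02555102]
```

View pics/wrist2.png

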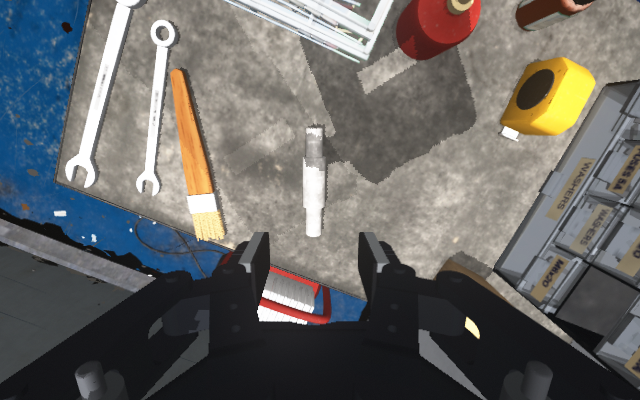

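The shaft is centred between the jaws at about (314,180), and its pose agrees with the first measurement. The drawer cabinet is on the right of the image, so I'll check clearance to it and then descend and grip.

```bash
python3 - <<'E'
from h import *
P,px=cloud("wrist2")
m=np.zeros(P.shape[:2],bool);m[150:300,490:640]=1
q=P[m&(P[...,2]>.03)];print("cabinet min x",np.nanmin(q[:,0]),"dist",np.nanmin(np.hypot(q[:,0]-.51,q[:,1]+.303)))
dist=np.nanmin(np.hypot(q[:,0]-.51,q[:,1]+.303))
if dist>.085:
  c=[.5103,-.3030]
  r.move_to([*c,.10],quat(22.5))
  for z in(.05,.035,.028,.025):
    r.move_linear([*c,z],vel=.06); print(z,np.round(r.current_contact_force(),1))
  r.set_gripper(0.0,60)
  print("closed",r.current_opening()*85,r.current_finger_force(),np.round(r.current_contact_force(),1),r.current_tool_pos())
  r.move_linear([*c,.06],vel=.06); r.sleep(.2)
  print(r.current_opening()*85,r.current_finger_force(),np.round(r.current_contact_force(),1),np.round(r.current_torque(),2),r.current_t())
  grab("wrist","wrist3")
E
```

```text
cabinet min x 0.5554748704273333 dist 0.05577660852656803
```

```bash
python3 - <<'E'
from h import *
P,px=cloud("wrist2")
for v,u in((180,600),(230,540),(280,540),(270,500),(290,570),(240,500),(110,545),(265,470),(290,470)): print(u,v,px[v,u],P[v,u].round(3))
E
```

```text
600 180 [109 113 118] [ 0.755 -0.185  0.063]
540 230 [136 140 148] [ 0.756 -0.252  0.034]
540 280 [135 120  92] [ 0.746 -0.294  0.076]
500 270 [78 81 82] [ 0.757 -0.314  0.015]
570 290 [46 47 49] [ 0.798 -0.295  0.063]
500 240 [174 167 157] [ 0.747 -0.283  0.001]
545 110 [240 186  51] [ 0.673 -0.152  0.056]
470 265 [101  97  89] [ 0.73  -0.326  0.001]
470 290 [29 29 31] [ 0.553 -0.272  0.238]
```

The cabinet starts at x≈0.75, so it is clear; the 0.555 minimum was the gripper's own finger. I'll go ahead with the grasp.

```bash
python3 - <<'E'
from h import *
c=[.5103,-.3030]
r.move_to([*c,.10],quat(22.5))
for z in(.05,.035,.028,.025):
    r.move_linear([*c,z],vel=.08); f=np.array(r.current_contact_force()); print(z,f.round(1))
    if abs(f[2])>6: print("touch");break
r.set_gripper(0.0,60)
print("closed",r.current_opening()*85,r.current_finger_force(),np.round(r.current_contact_force(),1),r.current_tool_pos())
r.move_linear([*c,.06],vel=.06); r.sleep(.2)
print(r.current_opening()*85,r.current_finger_force(),np.round(r.current_contact_force(),1),np.round(r.current_torque(),2),r.current_t())
grab("wrist","wrist3")
E
```

```text
0.05 [-0.4  0.2 -0.6]
0.035 [-1.1 -0.7  0.3]
0.028 [ 0.7 -0.8  0.6]
0.025 [-0.3  0.3  0. ]
closed 22.80263988294284 59.08816793351434 [-0.8  0.5  3.7] [ 0.5103592  -0.30306316  0.02533198]
22.517361771971427 58.875738044735044 [ 0.7 -0.  -1.8] [0.01 0.03 0.01] 5.45
```

View pics/wrist3.png

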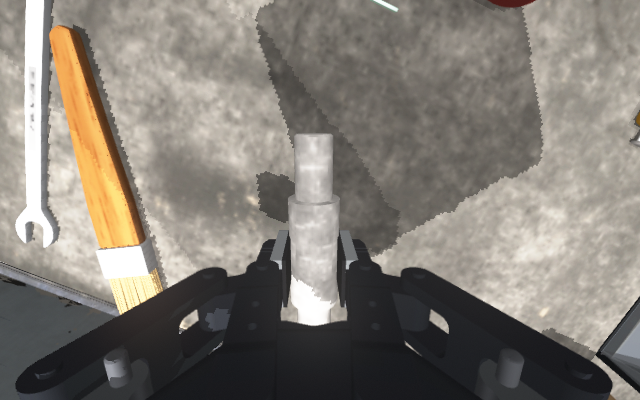

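The shaft is held straight and central: the far end is at (315,134) and it lies parallel to the pads. Next I'll measure it in the hand, carry it over the stack, and look at the rest from above.

```bash
python3 - <<'E'
from h import *
def shaft(fn,tp,q):
    from scipy.spatial.transform import Rotation as R
    P,px=cloud(fn); T=(P-tp)@R.from_quat(q).as_matrix()   # tool coords
    b=(np.abs(T[...,1])<.02)&(T[...,0]>-.01)&(T[...,0]<.075)&(np.abs(T[...,2]-.0)<.03)
    b[300:]=0
    t=T[b]; print("end x",np.percentile(t[:,0],[90,98,99.5]).round(4))
    for lo,hi in((.015,.026),(.038,.056)):
        s=t[(t[:,0]>lo)&(t[:,0]<hi)]
        print(lo,len(s),"y range",np.percentile(s[:,1],[2,50,98]).round(4),"top z",np.percentile(s[:,2],[3,10]).round(4))
shaft("wrist3",r.current_tool_pos(),r.current_ee_rot())
c=[.5103,-.3030]
r.move_linear([*c,.30],rot=quat(22.5),vel=.2)
r.move_linear([.40,-.10,.305],rot=quat(8),vel=.2)
print("over stack",np.round(r.current_tool_pos(),3),r.current_finger_force())
r.move_linear([.434,.192,.25],rot=quat(-.9),vel=.2)
r.sleep(.3)
print(r.current_tool_pos(),r.current_finger_force(),np.round(r.current_contact_force(),1),r.current_t())
np.save("pics/tp4.npy",np.r_[r.current_tool_pos(),r.current_ee_rot()])
grab("wrist","wrist4"); shaft("wrist4",r.current_tool_pos(),r.current_ee_rot())
E
```

```text
end x [0.0495 0.0576 0.059 ]
0.015 1168 y range [-0.0121 -0.0005  0.0111] top z [-0.0001  0.0004]
0.038 1563 y range [-0.009  -0.0007  0.0078] top z [0.0031 0.0035]
over stack [ 0.4   -0.1    0.305] 58.89697321224958
[0.43403863 0.19174397 0.25009014] 58.89574573142454 [-0.1  1.  -1.7] 10.1
end x [0.0494 0.0574 0.0587]
0.015 1159 y range [-0.0117 -0.0004  0.0114] top z [-0.0004  0.0002]
0.038 1568 y range [-0.0086 -0.0003  0.0082] top z [0.003  0.0035]
```

View pics/wrist4.png

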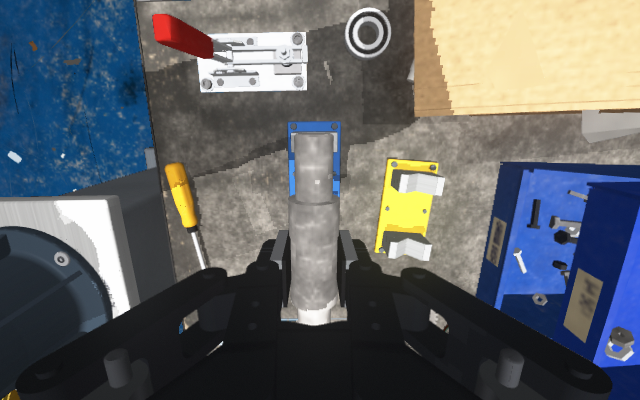

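The held shaft hides the rest, which is at (315,160). I'll step sideways to see it.

```bash
python3 - <<'E'
from h import *
r.move_linear([.335,.165,.23],rot=quat(-.9),vel=.2); r.sleep(.3)
grab("wrist","wrist5"); print(r.current_t(),r.current_tool_pos())
P,px=cloud("wrist5");z=P[...,2]
hsv=cv2.cvtColor(px,cv2.COLOR_RGB2HSV)
near=(abs(P[...,0]-.434)<.05)&(abs(P[...,1]-.192)<.09)
def fit(m,n):
    q=P[m&near];print(n,len(q),cv2.minAreaRect((q[:,:2]*1000).astype(np.float32)),np.percentile(q[:,2],[5,50,98]).round(4)); return q
fit((hsv[...,0]>95)&(hsv[...,0]<125)&(hsv[...,1]>150)&(z>.004)&(z<.012),"plate")
q=fit((z>.025)&(z<.06),"blocks")
G=[]
for s,n in((-1,"near"),(1,"far")):
    b=q[(q[:,1]-.192)*s>0]; yc=np.median(b[:,1]); 
    print(n,cv2.minAreaRect((b[:,:2]*1000).astype(np.float32)))
    # groove: fit V  z=zb+|x-x0|
    from scipy.optimize import least_squares
    g=b[(b[:,2]<.0445)&(abs(b[:,0]-.434)<.016)]
    f=least_squares(lambda p:p[0]+abs(g[:,0]-p[1])-g[:,2],[.03,.434],loss="soft_l1",f_scale=.001)
    print(" groove zb,x0",f.x.round(4),len(g),"y",g[:,1].min().round(4),g[:,1].max().round(4),"top",np.percentile(b[:,2],95).round(4)); G.append((f.x[1],yc))
(a,ya),(b,yb)=G; print("groove yaw of axis deg",90-np.degrees(np.arctan2(b-a,yb-ya)),"mid",(a+b)/2)
E
```

```text
11.175 [0.33535432 0.16507612 0.22995958]
plate 3439 ((433.884765625, 191.85585021972656), (128.32192993164062, 65.14923858642578), 89.42607116699219) [0.0065 0.0079 0.0094]
blocks 2273 ((434.0262451171875, 191.1990203857422), (106.12763977050781, 51.67522048950195), 89.29360961914062) [0.0302 0.0419 0.0481]
near ((433.52001953125, 149.53172302246094), (22.697189331054688, 51.68989562988281), 89.45159912109375)
 groove zb,x0 [0.0296 0.4343] 552 y 0.1382 0.1609 top 0.0475
far ((434.5557861328125, 232.98553466796875), (51.70408630371094, 22.174131393432617), 0.08798622339963913)
 groove zb,x0 [0.03   0.4344] 593 y 0.2219 0.2441 top 0.0479
groove yaw of axis deg 89.9128883034617 mid 0.4343666362757125
```

View pics/wrist5.png

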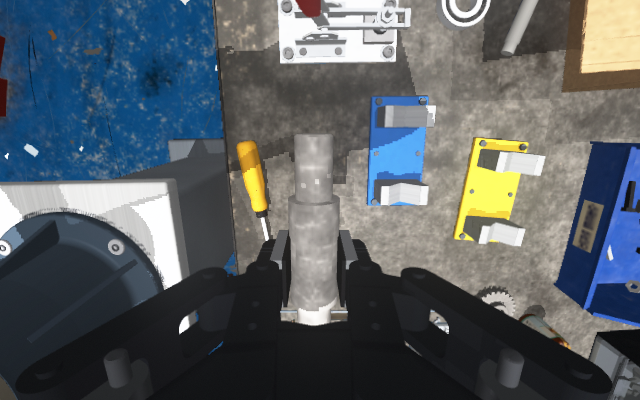

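The blue rest is clear at about (398,150). Centre (0.434, 0.1915), groove bottoms at 30 mm and block tops at 47.5 mm all match the given sizes, with the axis at about 89.6°. Moving to the final hold.

```bash
python3 - <<'E'
from h import *
r.move_linear([.4347,.1921,.23],rot=quat(-.4),vel=.2)
r.move_linear([.4347,.1921,.11],rot=quat(-.4),vel=.12)
r.move_linear([.4347,.1921,.0752],rot=quat(-.4),vel=.04); r.sleep(.5)
print(r.current_tool_pos(),r.current_ee_rot(),r.current_finger_force(),np.round(r.current_contact_force(),1),r.current_t())
grab("wrist","wrist6");grab("side","side6");grab("top","top6")
P,px=cloud("wrist6")
b=(abs(P[...,0]-.4343)<.02)&(P[...,1]>.2)&(P[...,1]<.27)&(P[...,2]>.055)&(P[...,2]<.1);b[300:]=0
q=P[b];print("end y",np.percentile(q[:,1],[98,99.5]),"target",.1915+.0595)
for lo,hi,rad in((.207,.218,.0125),(.23,.248,.009)):
    s=q[(q[:,1]>lo)&(q[:,1]<hi)];e=np.percentile(s[:,0],[2,98]);print("x centre",e.mean().round(4),"axis z",(np.percentile(s[:,2],95)-rad).round(4))
im=cv2.imread("pics/side6.png")[215:325,260:400];cv2.imwrite("pics/side6c.png",cv2.resize(im,None,fx=5,fy=5,interpolation=cv2.INTER_CUBIC))
E
```

```text
[0.43471444 0.19211061 0.07522447] [7.09573757e-01 7.04631167e-01 4.08259419e-05 1.70358227e-05] 58.93893280997872 [ 0.4  0.4 -2.5] 14.5083
end y [0.25009153 0.25091215] target 0.251
x centre 0.4347 axis z 0.0628
x centre 0.4349 axis z 0.0631
```

View pics/side6c.png

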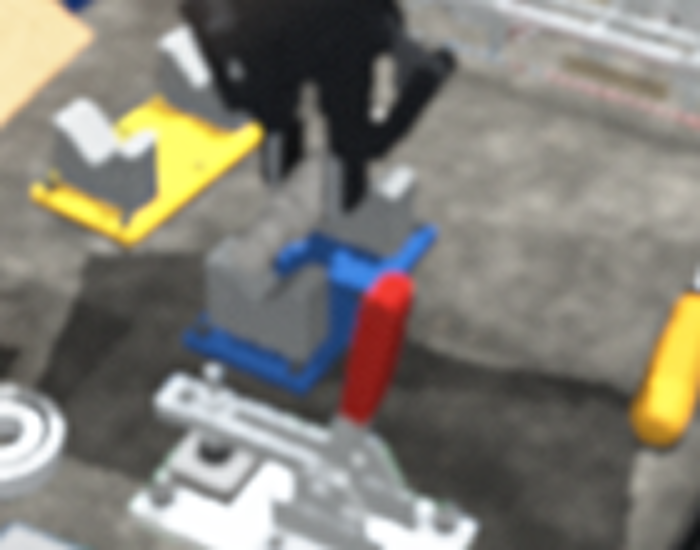

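The side crop shows the shaft held over the grooves (around (265,240) in the crop), clear of both blocks. The measured axis height is 62.8–63.1 mm against a target of 62.5 mm, x is within 0.6 mm, and the end position is within about 1 mm. Handing in.

```bash
python3 -c "
from cell import r
print(r.hand_in())"
```

```text
the job is handed in; nothing more can be done
None
```

The job is handed in: the shaft was carried over the box stack and is held still, level and centred about 15 mm above the blue rest's grooves, with no contact seen on the rest.

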